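Sweep the bottle caps into the scoop

ROBOT

A 6-joint arm with a two-finger parallel gripper is mounted at the origin on a cart in front of the work surface, level with it; the furniture and walls round the work are solid. World frame = base frame: x ahead of the robot, y to its left, z up, the work surface at z = 0. Lengths are in m, angles in rad, forces in N, time in s.
With the tool pointing down it reaches from about 0.35 to 0.975 m from the base axis. Payload 4.9 kg.
Tool frame: the origin (TCP) lies at the very end of the fingers, on their centre line; the grasp point (between the pads) lies manip.grip_point_offset behind it (manip.grip_point_offset is the distance from the TCP to the grasp point, in m); z points along the fingers, y is the line along which they close (so a half turn about z gives the same grasp; the last joint's range is limited). The gripper opens to 85 mm and grips with 20 to 120 N. Pads are 22 mm wide; open, the fingers measure 114 mm over their backs; the gripper's body (76 mm by 85 mm) begins 54 mm behind the grasp point. The pads swing forward as they close: fully open they stand 13 mm farther back than shut.
Start: joints at [-1.264, 0.053, 1.613, -0, 1.476, -0.119], TCP at [0.258, -0.569, 0.231] pointing down, gripper open.
Joint ranges: [-3.01, 3.01], [-1.01, 2.22], [0.06, 2.58], [-1.02, 4.17], [0.09, 2.62], [-3.14, 3.14]. Speed limits (rad/s): [2.57, 2.57, 3.14, 3.14, 3.14, 3.14].

INTERFACE

Orientations are given as a unit quaternion [w, x, y, z].
In Python, from plant import manip gives the robot as it stands.
- The arm moves only by the shell command python3 -m crank 'ROWS' [OPENING]. ROWS is JSON, a list of rows, each an object of numbers: "x", "y", "z": the shift along the tool's x, y, z in cm; "turn": the turn about the tool's z in rad. In form: [{"x": .., "y": .., "z": .., "turn": ..}, ...]. A call has 1 to 5 rows; each row shifts and turns the commanded pose from where the row before left it, along the tool's axes as they then stand; what a row does not reach is not made up. A row lasts 1/10 s, in which the tool goes at most 50 mm and 8.59 degrees, less where a joint would pass 70% of its speed; a pose out of reach is approached as far as the arm can. A call with a gripper value outside its range is refused whole. OPENING is the opening in per cent of the stroke, from 0 (shut) to 100 (fully open), set as the call begins (- or left out, the last holds). The fingers move at their own pace and stop on an object; the grip force is fixed at half the most. Time passes only in rows, so rows that do not move let the fingers close. It gives the time, the measured TCP pose, the force, the opening and the grip force at its end, in the units of the state.
- manip.state(): the state, without advancing time (a new reading comes with each control period).
- manip.grab_frame(name): name is "scene" or "top"; returns (picture, depth): 480x640x3 uint8, red, green, blue; 480x640 float32, m along the optical axis (not along the pixel's ray), 0 where there is no reading.
- manip.camera_model(name): a dict with "mtx" (3x3 intrinsics, pixels), "world_to_cam" (4x4, takes a point from world to camera coordinates). Camera axes: x right, y down, z forward; pixel columns grow to the right and rows downward; lengths in m; the calibration is good to about 2 mm. A picture is of the moment at which its call begins. camera_model takes no time and is no camera call.
- manip.job_done(): hands the job in; it is judged then, once.
The state is a dict: "time": time; "joint_pos": joint angles; "joint_vel": joint speeds; "joint_efforts": joint torques, N m; "tool_pos": TCP position; "tool_rot": TCP orientation; "contact_force": force on the tool from outside, world axes, zero at the start; "ft_torque": the same for the moment, N m; "gripper_width": opening from 0.0 (shut) to 1.0 (fully open); "grasp_force": force on a finger pad.
Only numpy, scipy, OpenCV 4.12 (cv2) and the standard library are available. Lean on these libraries where they do the work, as an engineer would, in place of code of your own. Each camera call takes 0.05 s, during which the arm holds its last target. There are 200 camera calls.

TASK

Tidy the worktop: with the fingertips, sweep the three loose white bottle caps along the worktop into the orange scoop, through its open mouth, until every cap lies wholly inside, past the sloping lip. Only push the caps: do not pinch or lift any, and do not jam one hard against the scoop's walls. Leave everything else standing where it is.

Things in the scene. Friction and masses are not known exactly. Their poses are not given: they have to be found in the camera images.
- scoop: orange countertop scoop (a flat dustpan), fixed to the worktop, 222 mm along its x, 150 along its y, z up. Open at its -y side (the mouth, facing roughly to the robot's right). Inside 210 wide, 144 deep; walls 6 mm thick, back 34 mm high, sides 28 mm high, the sides starting 20 mm behind the mouth edge. Handle stub 30 wide, 47 long, top 25 high behind the back wall. Origin under its middle, at worktop level
- scoop_mouth (a point): middle of the scoop's mouth edge, at worktop level, 75 mm from the scoop's origin; same axes as the scoop: y points into the scoop, x along the mouth edge, z up. Behind the edge the floor slopes up from the worktop over 16 mm, then is level, 2 mm above the worktop
- cap_a: milky-white plastic screw cap lying on the worktop, a flat disc 29 mm across and 17 mm high, 10 to 18 g; slides easily when pushed low; origin at the centre of its underside
- cap_b: milky-white plastic screw cap lying on the worktop, a flat disc 29 mm across and 17 mm high, 10 to 18 g; slides easily when pushed low; origin at the centre of its underside
- cap_c: milky-white plastic screw cap lying on the worktop, a flat disc 29 mm across and 17 mm high, 10 to 18 g; slides easily when pushed low; origin at the centre of its underside
- strainer_lid: pressed steel sink strainer lid with a knob in the middle, 86 mm across, 21 mm high; a bystander, to be left where it stands; origin at the centre of its underside
- garlic: garlic bulb, 60 mm across, 59 mm high; a bystander, to be left where it stands; origin at the centre of its underside
- tin: half-height food tin, 75 mm across, 58 mm high; a bystander, to be left where it stands; origin at the centre of its underside
- mug: white mug with grey dots, 82 x 114 mm with its handle, 91 mm high; a bystander, to be left where it stands; origin at the centre of its underside
- yoghurt: yoghurt pot, 72 mm across, 71 mm high; a bystander, to be left where it stands; origin at the centre of its underside
- spice: spice jar with a red cap, 45 mm across, 106 mm high; a bystander, to be left where it stands; origin at the centre of its underside
- toaster: red toaster that stands fixed behind the caps; its body is 189 mm high and reaches from 160 mm in front of its origin (its -x, towards the robot) to 14 mm behind, and in y from -133 to 157 mm; mind the gripper's body when working near its front; origin at worktop level
- food_tub: clear food tub with a lid, 126 x 144 mm, 86 mm high; a bystander, to be left where it stands; origin at the centre of its underside

How it is judged:
By the outcome, as a careful person would: the job done as asked, in the order asked, and still so for the second after the job is handed in, with the robot touching nothing.
It also fails if it takes over 61 s, if anything falls off the work surface, if the arm or the gripper's body presses on something with over 40 N, if the wrist force passes 120 N, or if a joint passes its speed limit or range.

## Working session

There is one attempt and no reset: what is moved stays moved. The work goes in short steps, Python scripts to look and compute and a shell command to move; the robot and the scene stay as the last step left them, time stands still between calls to the robot, and variables do not carry over. Pictures are saved under pics/ and viewed, at most 10 in all, crops included, and the job is handed in when it is done.

```bash
mkdir -p pics
cat > h.py <<'E'
import numpy as np, cv2
from plant import manip
def grab(n,tag):
    im,d=manip.grab_frame(n); cv2.imwrite(f'pics/{tag}.png',im[:,:,::-1]); np.savez(f'pics/{tag}.npz',im=im,d=d); return im,d
def ray(n,u,v,z):
    c=manip.camera_model(n);K=np.array(c['mtx']);T=np.array(c['world_to_cam']);R=T[:3,:3];t=T[:3,3]
    o=-R.T@t;r=R.T@np.linalg.solve(K,[u,v,1.]);return o+r*(z-o[2])/r[2]
def cloud(n,d):
    c=manip.camera_model(n);K=np.array(c['mtx']);T=np.array(c['world_to_cam'])
    v,u=np.mgrid[:480,:640];p=np.stack([(u-K[0,2])/K[0,0]*d,(v-K[1,2])/K[1,1]*d,d],-1)
    return (p-T[:3,3])@T[:3,:3]
E
python3 - <<'E'
from h import *
np.set_printoptions(precision=3,suppress=True)
for n in('scene','top'): grab(n,n+'0'); print(n,manip.camera_model(n))
s=manip.state();print(s,manip.grip_point_offset)
E
```

```text
scene {'mtx': array([[592.673,   0.   , 321.824],
       [  0.   , 592.673, 244.083],
       [  0.   ,   0.   ,   1.   ]]), 'world_to_cam': array([[ 0.888, -0.461,  0.011, -0.587],
       [-0.305, -0.605, -0.736,  0.137],
       [ 0.346,  0.65 , -0.677,  1.514],
       [ 0.   ,  0.   ,  0.   ,  1.   ]])}
top {'mtx': array([[492.492,   0.   , 320.815],
       [  0.   , 492.492, 234.173],
       [  0.   ,   0.   ,   1.   ]]), 'world_to_cam': array([[ 0.025, -0.999,  0.022, -0.149],
       [-0.995, -0.027, -0.099,  0.58 ],
       [ 0.099, -0.019, -0.995,  1.211],
       [ 0.   ,  0.   ,  0.   ,  1.   ]])}
{'time': 0.1, 'joint_pos': array([-1.264,  0.053,  1.614, -0.   ,  1.476, -0.119]), 'joint_vel': array([-0.002, -0.   , -0.003,  0.001,  0.003,  0.002]), 'joint_efforts': array([  0.   , -39.49 , -37.137,  -0.   ,   0.004,   0.   ]), 'tool_pos': array([ 0.258, -0.569,  0.23 ]), 'tool_rot': array([-0.001,  0.977,  0.211, -0.   ]), 'contact_force': array([ 0.839, -0.017, -0.564]), 'ft_torque': array([ 0.088, -0.044, -0.02 ]), 'grasp_force': 0.0, 'gripper_width': 1.0012943120817472} 0.0187
```

View pics/top0.png

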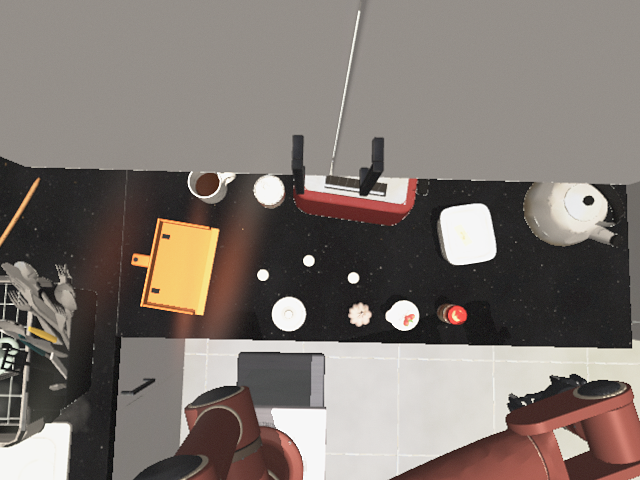

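View pics/scene0.png

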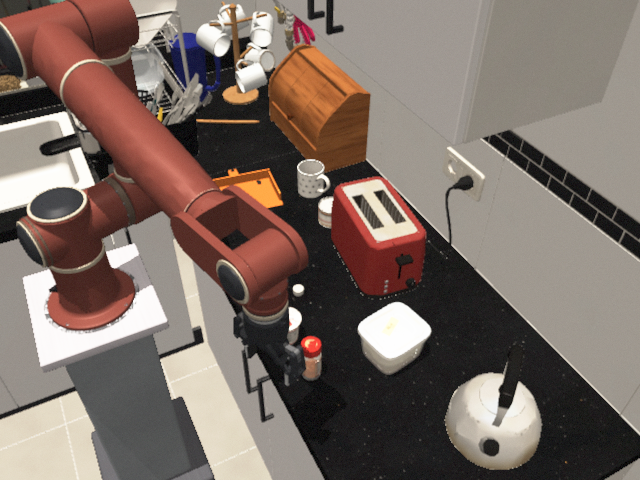

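The top view shows the scoop at about (180,265) with its mouth edge running (218,228)–(207,314). The caps are at (263,274), (309,260) and (353,277), the lid at (288,314) and the garlic at (360,314). The toaster front is at row ~222. In the scene view the arm hides most of this. Next I'll measure positions.

Run:
```python
from h import *
np.set_printoptions(precision=4,suppress=True)
z=np.load('pics/top0.npz');im,d=z['im'],z['d'];P=cloud('top',d)
hsv=cv2.cvtColor(im,cv2.COLOR_RGB2HSV)
w=((hsv[...,1]<70)&(hsv[...,2]>120)).astype(np.uint8)
w[:, :215]=0;w[335:]=0;w[:228]=0
n,l,st,c=cv2.connectedComponentsWithStats(w)
for i in range(1,n):
    if st[i,4]>40:
        m=l==i;zz=np.percentile(P[m][:,2],90);print(st[i],c[i],'ztop',zz,'xyz',ray('top',*c[i],.017), P[m].min(0),P[m].max(0))
o=((hsv[...,0]>8)&(hsv[...,0]<25)&(hsv[...,1]>150)&(hsv[...,2]>120)).astype(np.uint8)
o[:,:125]=0;o[:,235:]=0;o[:210]=0;o[325:]=0
n,l,st,c=cv2.connectedComponentsWithStats(o);i=1+np.argmax(st[1:,4]);print(st[i])
m=(l==i);cnt=cv2.findContours(m.astype(np.uint8),0,2)[0][0]
for p in cv2.approxPolyDP(cnt,3,True)[:,0]: print(p,ray('top',*p,0.)[:2],ray('top',*p,.028)[:2],P[p[1],p[0]])
# mouth edge line: rightmost pixel by row
e=[]
for v in range(235,308,3):
    u=np.where(m[v])[0].max();e.append(ray('top',u+.5,v,0.)[:2])
e=np.array(e);print('mouth fit x->y',np.polyfit(e[:,0],e[:,1],1),e[[0,-1]])
# tall objects on worktop: heights>8mm clusters
m=((P[...,2]>.01)&(P[...,2]<.3)&(P[...,0]>.3)&(P[...,0]<.9)&(d>0)).astype(np.uint8);m[:,:135]=0;m[335:]=0;m[:165]=0
n,l,st,c=cv2.connectedComponentsWithStats(m)
for i in range(1,n):
    if st[i,4]>60: q=P[l==i];print('obj',c[i],st[i],np.percentile(q,2,0),np.percentile(q,98,0))
```

```text
[ 438  228   59   37 1846] [467.9193 244.7031] ztop 0.08694178198250917 xyz [ 0.5682 -0.511   0.017 ] [ 0.4607 -0.5912 -0.0057] [ 0.6148 -0.11    1.2648]
[535 228  79  18 998] [572.8046 234.6052] ztop 0.10590307323732939 xyz [ 0.6014 -0.783   0.017 ] [ 0.4607 -0.8979 -0.009 ] [ 0.6208 -0.11    1.2648]
[303 255  12  12 115] [308.4522 260.3826] ztop 0.01928672617782106 xyz [ 0.5176 -0.1044  0.017 ] [ 0.4607 -0.1187 -0.0056] [ 0.5324 -0.0905  1.2648]
[257 269  12  12 116] [262.5259 274.569 ] ztop 0.020247182697642897 xyz [0.4789 0.0103 0.017 ] [ 0.4607 -0.11   -0.0063] [0.4934 0.0244 1.2648]
[348 272  11  12 109] [352.9633 277.4587] ztop 0.018422125876311226 xyz [ 0.4774 -0.2181  0.017 ] [ 0.4633 -0.2327 -0.0024] [ 0.4917 -0.2054  0.0208]
[272 297  35  35 951] [288.4742 313.6225] ztop 0.009367002414524792 xyz [ 0.3832 -0.0581  0.017 ] [ 0.3389 -0.11   -0.0063] [ 0.4607 -0.0156  1.2648]
[385 300  34  31 695] [402.2849 314.6892] ztop 0.07230758050614056 xyz [ 0.3872 -0.344   0.017 ] [ 0.3481 -0.3881 -0.0075] [ 0.4607 -0.11    1.2648]
[348 302  24  25 412] [359.4272 314.3277] ztop 0.046743
[... 2286 characters left out ...]
] [ 0.6556 -0.4258  0.0893]
obj [156.9902 264.2004] [135 219  75  96 923] [0.3816 0.1639 0.0108] [0.6075 0.326  0.0363]
obj [307.93 260.62] [303 255  11  12 100] [ 0.5035 -0.116   0.0114] [ 0.5289 -0.0906  0.0204]
obj [262.2525 274.8182] [257 270  12  11  99] [ 0.4652 -0.0012  0.0117] [0.4904 0.0242 0.0209]
obj [352.6078 277.8725] [347 273  12  11 102] [ 0.4634 -0.2309  0.0109] [ 0.4886 -0.2054  0.0203]
obj [402.4648 315.4414] [385 301  34  30 725] [ 0.3566 -0.3679  0.0644] [ 0.4205 -0.2974  0.074 ]
obj [358.9752 314.4554] [348 303  23  24 404] [ 0.3604 -0.2579  0.0249] [ 0.4117 -0.2087  0.0537]
obj [451.3621 314.1663] [437 304  29  21 475] [ 0.374  -0.473   0.0165] [ 0.4158 -0.4324  0.1103]
```

Caps sit at (0.479,0.010), (0.5175,-0.104) and (0.4775,-0.218). The mouth middle is about (0.484,0.143) and the inward heading about 84°. The mouth width comes out at 223 mm against 222 given, and the handle lies where it should.

Plan: leave a finger gap of about 18 mm so each cap nests against both fingertips, then push along tool x.
- **A:** to the near side of the scoop
- **B:** to the far side
- **C:** to the middle

```bash
cat > go.py <<'E'
import sys,numpy as np
from plant import manip
from scipy.spatial.transform import Rotation as R
s=manip.state();x,y,z,h=map(float,sys.argv[1:5])
q=s['tool_rot'];M=R.from_quat([*q[1:],q[0]]).as_matrix()
hd=np.degrees(np.arctan2(M[1,0],M[0,0]))
e=M.T@(np.array([x,y,z])-s['tool_pos'])*100
print('t',round(s['time'],2),'pos',np.round(s['tool_pos'],4),'head',round(hd,2),'tilt',np.round(M[:2,2],3),'-> cm',np.round(e,2),'turn',round(np.radians(hd-h),3),'F',np.round(s['contact_force'],1),'w',round(s['gripper_width'],3))
E
python3 -m crank '[{"turn":-0.144},{"turn":-0.144},{"turn":-0.144},{"turn":-0.144},{"turn":-0.144}]' 21
python3 -m crank '[{"turn":-0.144},{"turn":-0.144},{"turn":-0.144},{"turn":-0.144},{"turn":0}]'
python3 go.py .4857 -.034 .10 98.6
```

```text
t 0.1 pos [ 0.258  -0.5686  0.2302] head 24.4 tilt [-0.001  0.002] -> cm [ 42.82 -39.26  13.1 ] turn -1.295 F [ 0.8 -0.  -0.6] w 1.001schema error: expected keys x, y, z, turn
schema error: expected keys x, y, z, turn
```

```bash
python3 -m crank '[{"x":0,"y":0,"z":0,"turn":-0.144},{"x":0,"y":0,"z":0,"turn":-0.144},{"x":0,"y":0,"z":0,"turn":-0.144},{"x":0,"y":0,"z":0,"turn":-0.144},{"x":0,"y":0,"z":0,"turn":-0.144}]' 21
python3 -m crank '[{"x":0,"y":0,"z":0,"turn":-0.144},{"x":0,"y":0,"z":0,"turn":-0.144},{"x":0,"y":0,"z":0,"turn":-0.144},{"x":0,"y":0,"z":0,"turn":-0.144},{"x":0,"y":0,"z":0,"turn":0}]'
python3 go.py .4857 -.034 .10 98.6
```

```text
time: 0.6
tool_pos: [0.258, -0.5688, 0.2306]
tool_rot: [-0.001, 0.839, 0.545, 0.0]
contact_force: [0.2, 0.2, -0.2]
gripper_width: 0.208
grasp_force: 0.0
time: 1.1
tool_pos: [0.258, -0.5688, 0.2306]
tool_rot: [-0.001, 0.652, 0.758, 0.0]
contact_force: [0.2, 0.9, 0.2]
gripper_width: 0.207
grasp_force: 0.0
t 1.1 pos [ 0.258  -0.5688  0.2306] head 98.64 tilt [-0.     0.001] -> cm [49.44 30.54 13.11] turn 0.001 F [0.2 0.9 0.2] w 0.207
```

```bash
python3 -m crank '[{"x":3.8,"y":2.35,"z":0,"turn":0},{"x":3.8,"y":2.35,"z":0,"turn":0},{"x":3.8,"y":2.35,"z":0,"turn":0},{"x":3.8,"y":2.35,"z":0,"turn":0},{"x":3.8,"y":2.35,"z":0,"turn":0}]'|head -2
python3 -m crank '[{"x":3.8,"y":2.35,"z":0,"turn":0},{"x":3.8,"y":2.35,"z":0,"turn":0},{"x":3.8,"y":2.35,"z":0,"turn":0},{"x":3.8,"y":2.35,"z":1,"turn":0},{"x":3.8,"y":2.35,"z":2,"turn":0}]'|head -2
python3 -m crank '[{"x":3.8,"y":2.35,"z":3,"turn":0},{"x":3.8,"y":2.35,"z":3,"turn":0},{"x":3.8,"y":2.35,"z":3,"turn":0},{"x":0,"y":0,"z":1,"turn":0},{"x":0,"y":0,"z":0,"turn":0}]'|head -2
python3 go.py .4857 -.034 .005 98.6
```

```text
time: 1.6
tool_pos: [0.346, -0.3619, 0.231]
time: 2.1
tool_pos: [0.4347, -0.157, 0.2029]
time: 2.6
tool_pos: [0.4805, -0.0425, 0.1053]
t 2.6 pos [ 0.4805 -0.0425  0.1053] head 98.66 tilt [-0.005  0.001] -> cm [ 0.74  0.69 10.02] turn 0.001 F [ 0.1 -0.4  0.5] w 0.209
```

```bash
python3 -m crank '[{"x":0.5,"y":0.6,"z":2.5,"turn":0},{"x":0,"y":0,"z":2.5,"turn":0},{"x":0,"y":0,"z":2.5,"turn":0},{"x":0,"y":0,"z":1.5,"turn":0},{"x":0,"y":0,"z":0,"turn":0}]'
python3 go.py .4857 -.034 .005 98.6
python3 -c "
from h import *
im,d=grab('scene','s1');cv2.imwrite('pics/s1c.png',cv2.resize(im[150:390,150:450,::-1],None,fx=2.4,fy=2.4))"
```

```text
time: 3.1
tool_pos: [0.4859, -0.0388, 0.0165]
tool_rot: [-0.001, 0.653, 0.757, -0.001]
contact_force: [-0.1, -0.2, 0.9]
gripper_width: 0.207
grasp_force: 0.0
t 3.1 pos [ 0.4859 -0.0388  0.0165] head 98.45 tilt [-0.003  0.   ] -> cm [0.48 0.05 1.15] turn -0.003 F [-0.1 -0.2  0.9] w 0.207
```

View pics/s1c.png

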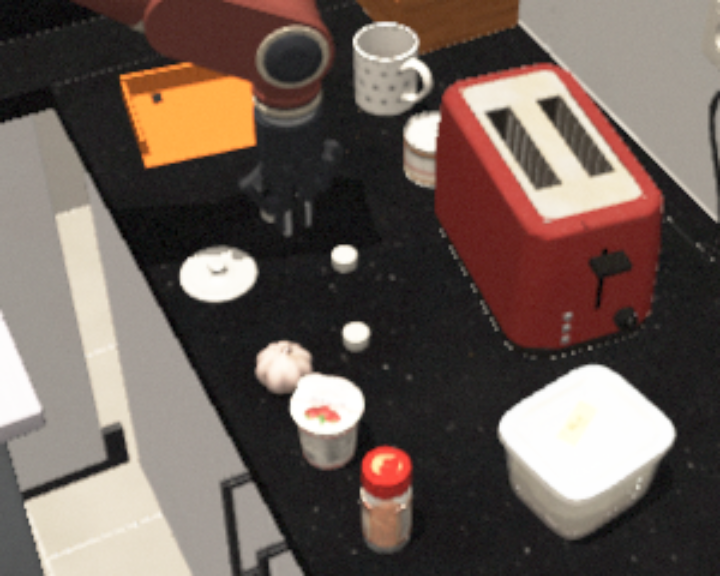

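The crop shows the gripper behind cap A, which is partly hidden at (265,213), with the fingertips at about (290,220). Caps B (344,258) and C (356,336) are clear. Lowering and pushing A.

```bash
python3 -m crank '[{"x":0,"y":0,"z":1.1,"turn":0},{"x":0,"y":0,"z":0,"turn":0},{"x":1,"y":0,"z":0,"turn":0},{"x":1,"y":0,"z":0,"turn":0},{"x":1,"y":0,"z":0,"turn":0}]'
python3 -m crank '[{"x":1,"y":0,"z":0,"turn":0},{"x":1,"y":0,"z":0,"turn":0},{"x":1,"y":0,"z":0,"turn":0},{"x":1,"y":0,"z":0,"turn":0},{"x":1,"y":0,"z":0,"turn":0}]'
python3 go.py .4503 .200 .005 98.6
python3 -c "
from h import *
im,d=grab('top','t2');cv2.imwrite('pics/t2c.png',cv2.resize(im[170:350,110:380,::-1],None,fx=2.9,fy=2.9))"
```

```text
time: 3.65
tool_pos: [0.4829, -0.0071, 0.0071]
tool_rot: [0.0, 0.652, 0.759, 0.0]
contact_force: [-0.1, 0.3, -0.1]
gripper_width: 0.212
grasp_force: 0.0
time: 4.15
tool_pos: [0.4751, 0.0422, 0.0067]
tool_rot: [0.0, 0.652, 0.758, -0.0]
contact_force: [-0.5, 0.1, 0.0]
gripper_width: 0.207
grasp_force: 0.1
t 4.15 pos [0.4751 0.0422 0.0067] head 98.66 tilt [ 0. -0.] -> cm [15.97 -0.08  0.17] turn 0.001 F [-0.5  0.1  0. ] w 0.207
```

View pics/t2c.png

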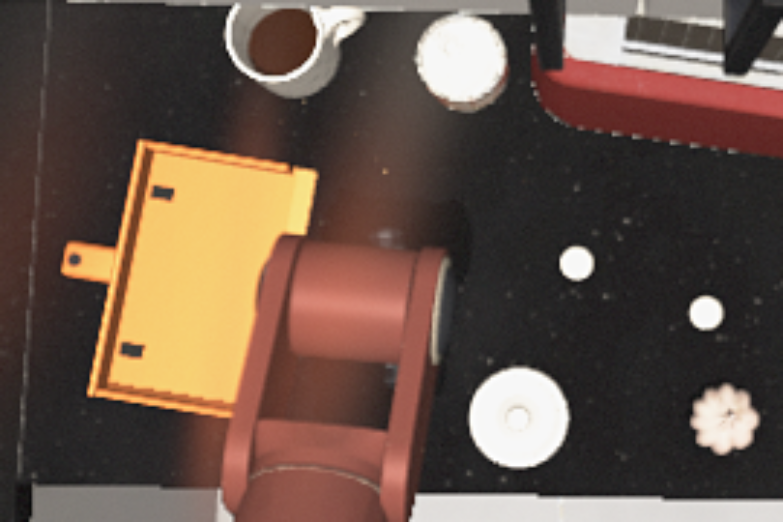

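The arm hides cap A, and nothing white is left behind it. B (577,263), C (706,313), the lid (518,417) and the garlic are undisturbed. I'll carry on pushing A.

```bash
python3 -m crank '[{"x":1,"y":0,"z":0,"turn":0},{"x":1,"y":0,"z":0,"turn":0},{"x":1,"y":0,"z":0,"turn":0},{"x":1,"y":0,"z":0,"turn":0},{"x":1,"y":0,"z":0,"turn":0}]'|grep -E "pos|force"
python3 -m crank '[{"x":1,"y":0,"z":0,"turn":0},{"x":1,"y":0,"z":0,"turn":0},{"x":1,"y":0,"z":0,"turn":0},{"x":1,"y":0,"z":0,"turn":0},{"x":1,"y":0,"z":0,"turn":0}]'|grep -E "pos|force"
python3 -m crank '[{"x":1,"y":0,"z":0,"turn":0},{"x":1,"y":0,"z":0,"turn":0},{"x":1,"y":0,"z":0,"turn":0},{"x":1,"y":0,"z":0,"turn":0},{"x":1,"y":0,"z":0,"turn":0}]'|grep -E "pos|force"
python3 -m crank '[{"x":0.5,"y":0,"z":0,"turn":0},{"x":0,"y":0,"z":0,"turn":0},{"x":-1,"y":0,"z":0,"turn":0},{"x":-3,"y":0,"z":-2,"turn":0},{"x":-3,"y":0,"z":-4,"turn":0}]'|grep -E "pos|force"
python3 go.py .5127 -.149 .080 84
```

```text
tool_pos: [0.4676, 0.0916, 0.0067]
contact_force: [0.4, 0.1, -0.3]
grasp_force: 0.0
tool_pos: [0.4601, 0.141, 0.0067]
contact_force: [-0.1, -0.9, 0.3]
grasp_force: 0.1
tool_pos: [0.4526, 0.1905, 0.0067]
contact_force: [0.5, -0.3, 0.1]
grasp_force: 0.0
tool_pos: [0.4593, 0.1236, 0.0638]
contact_force: [0.8, 0.3, -0.2]
grasp_force: 0.0
t 6.2 pos [0.4593 0.1236 0.0638] head 98.7 tilt [-0.008 -0.001] -> cm [-27.75   1.14  -1.63] turn 0.257 F [ 0.8  0.3 -0.2] w 0.209
```

```bash
python3 -m crank '[{"x":-4,"y":0.2,"z":-1.6,"turn":0},{"x":-4.7,"y":0.2,"z":0,"turn":0},{"x":-4.7,"y":0.2,"z":0,"turn":0},{"x":-4.7,"y":0.2,"z":0,"turn":0},{"x":-4.7,"y":0.2,"z":0,"turn":0}]'|grep -E "pos|force"
python3 -m crank '[{"x":-4.5,"y":0.2,"z":0,"turn":0},{"x":0,"y":0,"z":0,"turn":0.13},{"x":0,"y":0,"z":0,"turn":0.13},{"x":0,"y":0,"z":0,"turn":0},{"x":0,"y":0,"z":0,"turn":0}]'|grep -E "pos|force"
python3 go.py .5127 -.149 .005 84
python3 -c "
from h import *
im,d=grab('top','t3');cv2.imwrite('pics/t3c.png',cv2.resize(im[170:350,110:380,::-1],None,fx=2.9,fy=2.9))"
```

```text
tool_pos: [0.5063, -0.1015, 0.0829]
contact_force: [2.0, 0.4, 0.4]
grasp_force: 0.0
tool_pos: [0.515, -0.1433, 0.0825]
contact_force: [-0.1, -0.0, -0.9]
grasp_force: 0.0
t 7.2 pos [ 0.515  -0.1433  0.0825] head 83.87 tilt [-0. -0.] -> cm [-0.6  -0.16  7.75] turn -0.002 F [-0.1 -0.  -0.9] w 0.208
```

View pics/t3c.png

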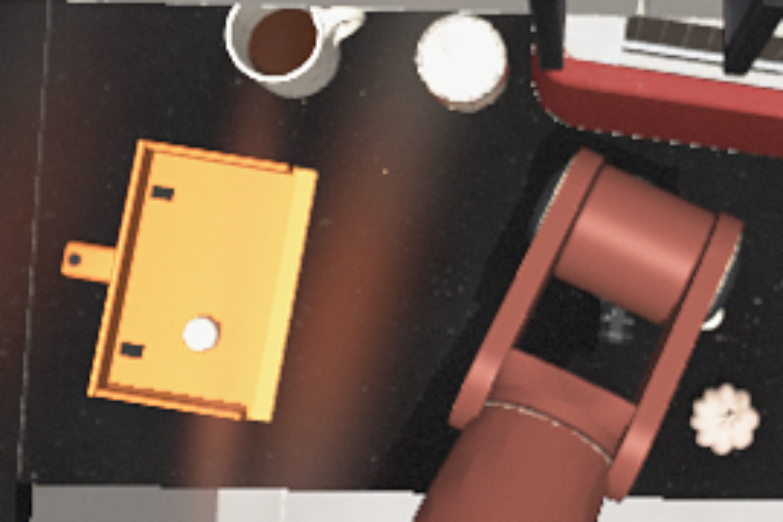

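Cap A lies well inside the scoop at (200,333). The hand is over the start point for B. Before lowering I'll check the wrist's clearance to the toaster, using its depth extent.

```bash
python3 -c "
from h import *
im,d=grab('scene','s3');P=cloud('scene',d).reshape(-1,3)
im2=np.load('pics/t3.npz');P=np.r_[P,cloud('top',im2['d']).reshape(-1,3)]
m=(abs(P[:,1]+.15)<.09)&(P[:,0]<.66)&(P[:,0]>.4)
for a in np.arange(.06,.5,.03):
  q=P[m&(P[:,2]>=a)&(P[:,2]<a+.03)]
  if len(q)>3: print(round(a,2),len(q),np.round(np.percentile(q[:,0],[1,50,90,99]),3), 'armmax',np.round(q[q[:,0]<.60][:,0].max(),3))
"
```

```text
0.06 362 [0.499 0.628 0.636 0.652] armmax 0.528
0.09 526 [0.491 0.627 0.637 0.652] armmax 0.536
0.12 728 [0.47  0.628 0.639 0.654] armmax 0.563
0.15 962 [0.451 0.626 0.641 0.653] armmax 0.577
0.18 1470 [0.455 0.644 0.656 0.66 ] armmax 0.576
0.21 274 [0.475 0.496 0.529 0.541] armmax 0.542
0.24 325 [0.476 0.498 0.532 0.544] armmax 0.548
0.27 317 [0.476 0.499 0.532 0.544] armmax 0.548
0.3 80 [0.464 0.493 0.517 0.529] armmax 0.53
0.33 519 [0.406 0.472 0.518 0.549] armmax 0.568
0.36 1957 [0.404 0.489 0.55  0.568] armmax 0.574
0.39 3735 [0.406 0.505 0.537 0.556] armmax 0.565
0.42 2130 [0.401 0.427 0.471 0.495] armmax 0.504
0.45 230 [0.4   0.405 0.41  0.415] armmax 0.418
```

```bash
python3 -m crank '[{"x":-0.4,"y":-0.2,"z":2.6,"turn":0},{"x":0,"y":0,"z":2.6,"turn":0},{"x":0,"y":0,"z":1.6,"turn":0},{"x":0,"y":0,"z":0.8,"turn":0},{"x":0,"y":0,"z":0,"turn":0}]'|grep -E "pos|force"
python3 go.py .549 .189 .006 84
```

```text
tool_pos: [0.5121, -0.1459, 0.0056]
contact_force: [-0.5, 1.0, -0.7]
grasp_force: 0.0
t 7.8 pos [ 0.5121 -0.1459  0.0056] head 83.82 tilt [-0.002  0.001] -> cm [ 3.369e+01  6.000e-02 -2.000e-02] turn -0.003 F [-0.5  1.  -0.7] w 0.209
```

```bash
F='grep -E pos|contact'
python3 -m crank '[{"x":1,"y":0,"z":0,"turn":0},{"x":1,"y":0,"z":0,"turn":0},{"x":1,"y":0,"z":0,"turn":0},{"x":1,"y":0,"z":0,"turn":0},{"x":1,"y":0,"z":0,"turn":0}]'|grep -E "pos|contact"
python3 -m crank '[{"x":1,"y":0,"z":0,"turn":0},{"x":1,"y":0,"z":0,"turn":0},{"x":1,"y":0,"z":0,"turn":0},{"x":1,"y":0,"z":0,"turn":0},{"x":1,"y":0,"z":0,"turn":0}]'|grep -E "pos|contact"
python3 -m crank '[{"x":1,"y":0,"z":0,"turn":0},{"x":1,"y":0,"z":0,"turn":0},{"x":1,"y":0,"z":0,"turn":0},{"x":1,"y":0,"z":0,"turn":0},{"x":1,"y":0,"z":0,"turn":0}]'|grep -E "pos|contact"
python3 -m crank '[{"x":1,"y":0,"z":0,"turn":0},{"x":1,"y":0,"z":0,"turn":0},{"x":1,"y":0,"z":0,"turn":0},{"x":1,"y":0,"z":0,"turn":0},{"x":1,"y":0,"z":0,"turn":0}]'|grep -E "pos|contact"
python3 go.py .549 .189 .006 84
```

```text
tool_pos: [0.5188, -0.0957, 0.0071]
contact_force: [-0.2, 0.2, -1.1]
tool_pos: [0.5239, -0.0462, 0.0067]
contact_force: [-0.0, 0.4, 1.0]
tool_pos: [0.5294, 0.0035, 0.0067]
contact_force: [-0.6, -0.6, 0.6]
tool_pos: [0.5348, 0.0532, 0.0067]
contact_force: [-0.2, 0.6, -0.7]
t 9.8 pos [0.5348 0.0532 0.0067] head 83.76 tilt [-0. -0.] -> cm [13.66 -0.07  0.07] turn -0.004 F [-0.2  0.6 -0.7] w 0.211
```

```bash
python3 -m crank '[{"x":1,"y":0,"z":0,"turn":0},{"x":1,"y":0,"z":0,"turn":0},{"x":1,"y":0,"z":0,"turn":0},{"x":1,"y":0,"z":0,"turn":0},{"x":1,"y":0,"z":0,"turn":0}]'|grep -E "pos|contact"
python3 -m crank '[{"x":1,"y":0,"z":0,"turn":0},{"x":1,"y":0,"z":0,"turn":0},{"x":1,"y":0,"z":0,"turn":0},{"x":1,"y":0,"z":0,"turn":0},{"x":1,"y":0,"z":0,"turn":0}]'|grep -E "pos|contact"
python3 -m crank '[{"x":1,"y":0,"z":0,"turn":0},{"x":1,"y":0,"z":0,"turn":0},{"x":1,"y":0,"z":0,"turn":0},{"x":0.5,"y":0,"z":0,"turn":0},{"x":0,"y":0,"z":0,"turn":0}]'|grep -E "pos|contact"
python3 -m crank '[{"x":-1,"y":0,"z":0,"turn":0},{"x":-3,"y":0,"z":-2,"turn":0},{"x":-3,"y":0,"z":-3,"turn":0},{"x":-4,"y":-0.5,"z":-3,"turn":0},{"x":-4,"y":-0.5,"z":0,"turn":-0.06}]'|grep -E "pos|contact"
python3 go.py .4756 -.263 .085 87.6
```

```text
tool_pos: [0.5403, 0.1029, 0.0067]
contact_force: [1.2, 0.1, 0.9]
tool_pos: [0.5457, 0.1526, 0.0067]
contact_force: [0.2, -0.9, 0.7]
tool_pos: [0.5495, 0.1872, 0.0067]
contact_force: [0.1, 0.3, -0.5]
tool_pos: [0.5261, 0.0364, 0.0917]
contact_force: [0.8, -0.6, -0.2]
t 11.8 pos [0.5261 0.0364 0.0917] head 87.28 tilt [ 0.009 -0.001] -> cm [-30.15  -3.63   0.65] turn -0.006 F [ 0.8 -0.6 -0.2] w 0.209
```

```bash
python3 -m crank '[{"x":-4.5,"y":-0.55,"z":0,"turn":0},{"x":-4.5,"y":-0.55,"z":0,"turn":0},{"x":-4.5,"y":-0.55,"z":0,"turn":0},{"x":-4.5,"y":-0.55,"z":0,"turn":0},{"x":-4.5,"y":-0.55,"z":0,"turn":0}]'|grep -E "pos|contact"
python3 -m crank '[{"x":-4.5,"y":-0.55,"z":0,"turn":0},{"x":-2,"y":-0.2,"z":0,"turn":0},{"x":0,"y":0,"z":0,"turn":0},{"x":0,"y":0,"z":0,"turn":0}]'|grep -E "pos|contact"
python3 go.py .4756 -.263 .006 87.6
python3 -c "
from h import *
im,d=grab('top','t4');cv2.imwrite('pics/t4c.png',cv2.resize(im[170:350,110:420,::-1],None,fx=2.5,fy=2.5))"
```

```text
tool_pos: [0.4834, -0.1872, 0.0866]
contact_force: [0.4, -0.0, -0.4]
tool_pos: [0.4733, -0.2495, 0.0863]
contact_force: [-0.3, 0.5, -0.3]
t 12.7 pos [ 0.4733 -0.2495  0.0863] head 87.09 tilt [-0.     0.001] -> cm [-1.34  0.3   8.03] turn -0.009 F [-0.3  0.5 -0.3] w 0.206
```

View pics/t4c.png

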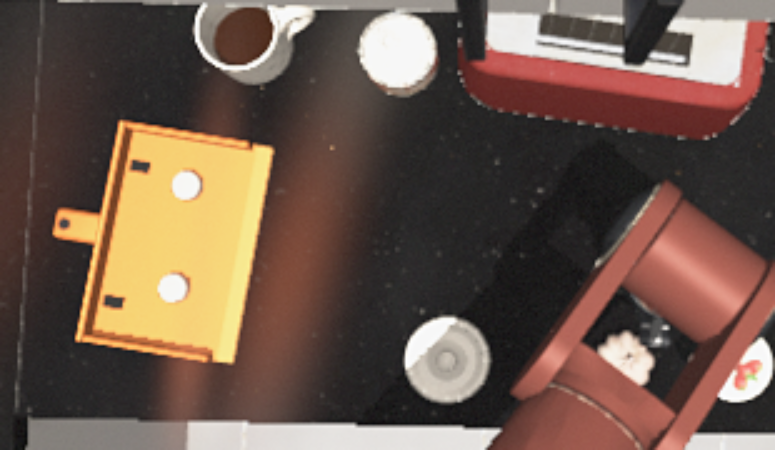

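A and B lie inside the scoop at (173,288) and (186,185), and everything else stands where it was. The hand is behind C, so I'll lower to just clear of it and push.

```bash
python3 -m crank '[{"x":-0.7,"y":0.3,"z":2.6,"turn":-0.009},{"x":0,"y":0,"z":2.6,"turn":0},{"x":0,"y":0,"z":1.8,"turn":0},{"x":0,"y":0,"z":0.9,"turn":0},{"x":0,"y":0,"z":0,"turn":0}]'|grep -E "pos|contact"
python3 go.py .4945 .180 .006 87.6
```

```text
tool_pos: [0.4758, -0.2547, 0.0061]
contact_force: [0.4, 0.5, -0.3]
t 13.25 pos [ 0.4758 -0.2547  0.0061] head 87.79 tilt [-0.003  0.002] -> cm [43.5   0.19  0.09] turn 0.003 F [ 0.4  0.5 -0.3] w 0.208
```

```bash
python3 -m crank '[{"x":1,"y":0,"z":0,"turn":0},{"x":1,"y":0,"z":0,"turn":0},{"x":1,"y":0,"z":0,"turn":0},{"x":1,"y":0,"z":0,"turn":0},{"x":1,"y":0,"z":0,"turn":0}]'|grep -E "pos|contact"
python3 -m crank '[{"x":1,"y":0,"z":0,"turn":0},{"x":1,"y":0,"z":0,"turn":0},{"x":1,"y":0,"z":0,"turn":0},{"x":1,"y":0,"z":0,"turn":0},{"x":1,"y":0,"z":0,"turn":0}]'|grep -E "pos|contact"
python3 -m crank '[{"x":1,"y":0,"z":0,"turn":0},{"x":1,"y":0,"z":0,"turn":0},{"x":1,"y":0,"z":0,"turn":0},{"x":1,"y":0,"z":0,"turn":0},{"x":1,"y":0,"z":0,"turn":0}]'|grep -E "pos|contact"
python3 -m crank '[{"x":1,"y":0,"z":0,"turn":0},{"x":1,"y":0,"z":0,"turn":0},{"x":1,"y":0,"z":0,"turn":0},{"x":1,"y":0,"z":0,"turn":0},{"x":1,"y":0,"z":0,"turn":0}]'|grep -E "pos|contact"
python3 -m crank '[{"x":1,"y":0,"z":0,"turn":0},{"x":1,"y":0,"z":0,"turn":0},{"x":1,"y":0,"z":0,"turn":0},{"x":1,"y":0,"z":0,"turn":0},{"x":1,"y":0,"z":0,"turn":0}]'|grep -E "pos|contact"
python3 -m crank '[{"x":1,"y":0,"z":0,"turn":0},{"x":1,"y":0,"z":0,"turn":0},{"x":1,"y":0,"z":0,"turn":0},{"x":1,"y":0,"z":0,"turn":0},{"x":1,"y":0,"z":0,"turn":0}]'|grep -E "pos|contact"
python3 go.py .4945 .180 .006 87.6
```

```text
tool_pos: [0.479, -0.2055, 0.008]
contact_force: [-0.6, -0.0, 0.1]
tool_pos: [0.4807, -0.1556, 0.0075]
contact_force: [-0.3, -0.2, 0.5]
tool_pos: [0.4827, -0.1057, 0.0075]
contact_force: [-0.5, 0.1, 0.3]
tool_pos: [0.4848, -0.0557, 0.0076]
contact_force: [0.4, 0.5, 0.1]
tool_pos: [0.4867, -0.0057, 0.0075]
contact_force: [-0.1, -1.7, 0.3]
tool_pos: [0.4887, 0.0442, 0.0075]
contact_force: [0.3, 0.6, 0.4]
t 16.25 pos [0.4887 0.0442 0.0075] head 87.71 tilt [-0. -0.] -> cm [13.59  0.03  0.15] turn 0.002 F [0.3 0.6 0.4] w 0.209
```

```bash
python3 -m crank '[{"x":1,"y":0,"z":0,"turn":0},{"x":1,"y":0,"z":0,"turn":0},{"x":1,"y":0,"z":0,"turn":0},{"x":1,"y":0,"z":0,"turn":0},{"x":1,"y":0,"z":0,"turn":0}]'|grep -E "pos|contact"
python3 -m crank '[{"x":1,"y":0,"z":0,"turn":0},{"x":1,"y":0,"z":0,"turn":0},{"x":1,"y":0,"z":0,"turn":0},{"x":1,"y":0,"z":0,"turn":0},{"x":1,"y":0,"z":0,"turn":0}]'|grep -E "pos|contact"
python3 -m crank '[{"x":1,"y":0,"z":0,"turn":0},{"x":1,"y":0,"z":0,"turn":0},{"x":1,"y":0,"z":0,"turn":0},{"x":0.5,"y":0,"z":0,"turn":0},{"x":0,"y":0,"z":0,"turn":0}]'|grep -E "pos|contact"
python3 -m crank '[{"x":-1,"y":0,"z":0,"turn":0},{"x":-3,"y":0,"z":-2,"turn":0},{"x":-3,"y":0,"z":-3,"turn":0},{"x":-4,"y":0,"z":-3,"turn":0},{"x":-4,"y":0,"z":-3,"turn":0}]'|grep -E "pos|contact"
python3 -m crank '[{"x":-4,"y":0,"z":-2,"turn":0},{"x":-4,"y":0,"z":-2,"turn":0},{"x":-4,"y":0,"z":-2,"turn":0},{"x":0,"y":0,"z":0,"turn":0},{"x":0,"y":0,"z":0,"turn":0}]'|grep -E "pos|contact"
python3 - <<'E'
from h import *
im,d=grab('top','t5');cv2.imwrite('pics/t5c.png',cv2.resize(im[170:350,110:420,::-1],None,fx=2.5,fy=2.5))
hsv=cv2.cvtColor(im,cv2.COLOR_RGB2HSV);w=((hsv[...,1]<70)&(hsv[...,2]>120)).astype(np.uint8)
w[:215]=0;w[320:]=0;w[:,:140]=0;w[:,225:]=0
n,l,st,c=cv2.connectedComponentsWithStats(w)
for i in range(1,n):
  if st[i,4]>40:
    p=ray('top',*c[i],.019)[:2]-[.484,.143];print('lat,depth',p@[.994,-.107],p@[.107,.994],st[i])
E
```

```text
tool_pos: [0.4907, 0.0942, 0.0075]
contact_force: [-0.6, -0.8, -0.5]
tool_pos: [0.4927, 0.1442, 0.0075]
contact_force: [-0.7, -1.0, -0.9]
tool_pos: [0.4941, 0.179, 0.0075]
contact_force: [-0.0, -0.9, -0.6]
tool_pos: [0.4873, 0.0263, 0.1185]
contact_force: [0.9, -0.6, -0.1]
tool_pos: [0.483, -0.0928, 0.1778]
contact_force: [0.2, -0.9, -0.8]
lat,depth 0.05993244292009053 0.07388011526636801 [179 238  12  12 109]
lat,depth 0.004504673196605321 0.060050950770711375 [181 261  12  11 103]
lat,depth -0.043671525864920485 0.07096580230935615 [173 279  12  12 109]
```

View pics/t5c.png

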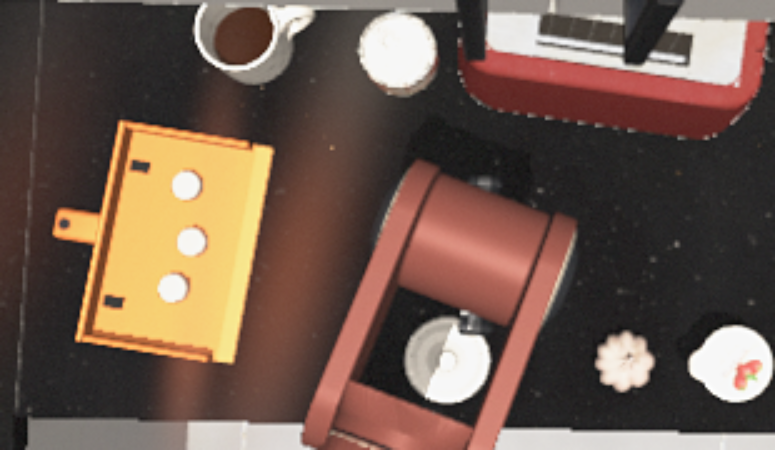

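All three caps are inside the scoop at (186,185), (191,241) and (173,288). They sit 60–74 mm behind the mouth edge, where at least 31 mm is needed. The bystanders haven't moved and the arm is clear, so I'm handing in.

```bash
python3 -c "
from plant import manip
print(manip.job_done())"
```

```text
the job is handed in; nothing more can be done
None
```

All three caps were swept into the scoop, 60–74 mm past the mouth edge and well beyond the lip, the bystanders looked unmoved in the camera views, and the job was handed in after about 18 s of robot time.

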